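# Open the child-proof bottle

### The job

Stand the amber bottle upright in the square pocket of the raised blue holder, which keeps it from turning, then press its child-proof cap down and, still pressing, twist it anticlockwise (seen from above) until it comes free. Lift the cap straight off and finish while still holding it in the gripper, level and directly above the open bottle, roughly 5 cm clear of it; the bottle stays seated in the holder. Keep the bottle upright throughout and leave the cups, the gauze carton and the little glass dish where they are.

Things in the scene. Friction and masses are not known exactly. Their poses are not given: they have to be found in the camera images.
- bottle: Loose amber bottle, white label, 130 to 230 g, closed by the cap. Square body 52 x 52 mm, 64 mm high, then a shoulder up to 78 mm and a round neck with its rim at 102 mm; with the cap on 121 mm high. Origin: centre of the underside; z up, x and y square to the flat sides. It hangs firmly from the locked cap and may be carried by the cap.
- cap: White ribbed round cap, 44 mm diameter, 36 mm high, 40 g, red mark on top along its x axis. Origin: centre of its lower edge, z up; when locked it is 85 mm above the bottle's underside and both x axes agree. Locked, it turns only 3 degrees either way. Pressed down 4.5 to 7 mm it turns anticlockwise seen from above; free to lift when turned 50 to 130 degrees (aim for 70).
- cap_top (a point): Centre of the cap's flat top, 36 mm above the cap's origin. A spring in the cap resists pressing: 6 N at first, 9 N at 4 mm, 11 N at the hard stop at 7 mm. Let up before 48 degrees, it catches again; clockwise is blocked.
- bottle_mouth (a point): Centre of the rim of the bottle's neck, 102 mm above the bottle's underside, covered by the cap at the start.
- holder: Fixed blue block 80 x 80 mm, 48 mm high, on an aluminium foot plate 104 x 104 x 8 mm. In its top is a square pocket 56 x 56 mm (2 mm play on each side of the bottle), 18 mm deep, with a 4 mm chamfer round its mouth. Origin: centre of the underside on the worktop; z up, x and y square to the pocket's sides. The bottle fits in any of four quarter turns.
- holder_floor (a point): Centre of the pocket's floor, 30 mm above the worktop; the underside of the seated bottle rests here.
- cup_stack1: Bystander: loose stack of white cups, 74 mm diameter, 103 mm high. Origin: centre of the underside.
- gauze_pack: Bystander: loose teal and white gauze carton, 94 x 62 x 36 mm. Origin: centre of the underside.
- dappen_dish: Bystander: loose little glass dish, 31 mm diameter, 26 mm high. Origin: centre of the underside.
Not all that is in view belongs to the job. What is shaped like the bottle but green or red is not meant.

How it is judged:
On the way, in this order (a step that is already met when the one before it is completed fails the run):
1. the bottle stands in the holder's pocket, upright, with its cap still locked on (horizontal distance between bottle and holder_floor below 0.006 m and z of bottle in the frame of holder_floor below 0.003 m and angle between bottle's own z axis and vertical below 0.08 rad and angle between the x axis of cap and the x axis of bottle, either way round below 0.3 rad and z of cap in the frame of bottle below 0.09 m), for 0.2 s.
2. the cap is twisted past its catch, the bottle still seated (angle between the x axis of cap and the x axis of bottle, either way round above 0.65 rad and z of cap in the frame of bottle below 0.1 m and z of bottle in the frame of holder_floor below 0.004 m).
At the end, for the whole second after the job is handed in: Gripper holds the cap at rest, level within 17 deg, its lower edge 20 to 120 mm above the bottle's rim, within 30 mm of its axis, clear of the bottle; bottle in the pocket within 6 mm of its centre and 3 mm of its floor, upright within 4.5 deg (z of cap in the frame of bottle_mouth between 0.02 and 0.12 m and horizontal distance between cap and bottle_mouth below 0.03 m and angle between cap's own z axis and vertical below 0.3 rad and contact force between cap and the fingers above 1 N and contact force between cap and bottle below 0.05 N and linear speed of cap below 0.03 m/s and horizontal distance between bottle and holder_floor below 0.006 m and z of bottle in the frame of holder_floor below 0.003 m and angle between bottle's own z axis and vertical below 0.08 rad); the arm keeps its last pose, push and grip.
It fails at once if the bottle is tipped more than 35 degrees (angle between bottle's own z axis and vertical above 0.6 rad).
It fails at once if a bystander is pushed more than 25 mm or tipped over (distance of any of cup_stack1, gauze_pack, dappen_dish from where it was at the start of the episode above 0.025 m or angle between any of cup_stack1, gauze_pack, dappen_dish's own z axis and vertical above 0.5 rad).
It also fails if it takes over 48 s, if anything falls off the work surface, if the arm or the gripper's body presses on something with over 40 N, if the wrist force passes 120 N, or if a joint passes its speed limit or range.

### The arm

A 6-joint arm with a two-finger parallel gripper is mounted at the origin on a cart in front of the work surface, level with it; the furniture and walls round the work are solid. World frame = base frame: x ahead of the robot, y to its left, z up, the work surface at z = 0. Lengths are in m, angles in rad, forces in N, time in s.
With the tool pointing down it reaches from about 0.25 to 0.725 m from the base axis. Payload 4 kg.
Tool frame: the origin (TCP) lies midway between the tips of the shut fingers; the grasp point (between the pads) lies 19 mm behind it (bot.grip_point_offset is the distance from the TCP to the grasp point, in m); z points along the fingers, y is the line along which they close (so a half turn about z gives the same grasp; the last joint's range is limited). The gripper opens to 85 mm and grips with 20 to 120 N. Pads are 22 mm wide; open, the fingers measure 114 mm over their backs; the gripper's body (76 mm by 85 mm) begins 54 mm behind the grasp point. The pads swing forward as they close: fully open they stand 13 mm farther back than shut.
Start: joints at [1.197, 0.241, 0.005, 1.335, 0, 1.571], TCP at [0.183, 0.465, 0.231] pointing down, gripper open.
Joint ranges: [-2.72, 2.72], [-1.05, 1.87], [-1.09, 1.28], [-1.99, 2.15], [-1.42, 1.44], [-3.14, 3.14]. Speed limits (rad/s): [2.79, 2.79, 3.14, 3.14, 3.14, 3.14].

### API

Orientations are given as a unit quaternion [x, y, z, w].
In Python, from workcell import bot gives the robot as it stands.
- The arm moves only by the tool step_arm, never from a script. Its argument "targets" is text: rows parted by semicolons, each of 7 numbers parted by spaces: the opening, from -1 (shut) to 1 (fully open), so that 0 is half open, then the shift along the world's x, y, z normalised to -1 to 1, where 1 is 0.5 m, then the turn, a rotation vector about the world's x, y, z normalised to -1 to 1, where 1 is pi/4 rad. In form: gripper x y z wx wy wz; .... A call has 1 to 10 rows; each row is the pose to reach, as a shift and turn from the pose commanded when the call began; what a row does not reach only later rows make up. A row lasts 1/12 s, in which the tool goes at most 41.7 mm and 7.16 degrees, less where a joint would pass 70% of its speed; a pose out of reach is approached as far as the arm can. A call with a number of a shift or a turn outside -1 to 1 is refused whole. A call with a gripper value outside its range is refused whole. The fingers move at their own pace and stop on an object; the grip force is fixed at half the most. Time passes only in rows, so rows that repeat a pose let the fingers close. It gives the time, the measured TCP pose, the force, the opening and the grip force at its end, in the units of the state.
- bot.get_obs(): the state, without advancing time (a new reading comes with each control period).
- bot.camera(name): name is "scene" or "top" or "wrist"; returns the picture (384x512x3 uint8, red, green, blue); there is no depth.
- bot.camera_info(name): a dict with "vertical_fov" (degrees; the focal length in pixels is half the picture's height over the tangent of half this angle, whatever the lens; pixels are square), "cx", "cy" (the principal point, pixels), "pose" (4x4, takes a point from camera to world coordinates). Camera axes: x right, y up, looking along -z (the intrinsics and any distortion apply to the point x, -y, -z); pixel columns grow to the right and rows downward; lengths in m; the calibration is good to about 2 mm. A picture is of the moment at which its call begins: read the wrist's pose just before it. camera_info takes no time and is no camera call; for the wrist camera it gives the pose at the moment of the call.
- bot.job_done(): hands the job in; it is judged then, once.
The state is a dict: "clock": time; "joint_pos": joint angles; "joint_vel": joint speeds; "tau": joint torques, N m; "eef_pos": TCP position; "tool_rot": TCP orientation; "ft_force": force on the tool from outside, world axes, zero at the start; "ft_torque": the same for the moment, N m; "grip_width": finger opening in m; "grasp_force": force on a finger pad.
Only numpy, scipy, OpenCV 4.12 (cv2) and the standard library are available. Lean on these libraries where they do the work, as an engineer would, in place of code of your own. Each camera call takes 0.05 s, during which the arm holds its last target. There are 200 camera calls.

## Working session

There is one attempt and no reset: what is moved stays moved. The work goes in short steps, Python scripts to look and compute and a tool call to move; the robot and the scene stay as the last step left them, time stands still between calls to the robot, and variables do not carry over. Pictures are saved under pics/ and viewed, at most 10 in all, crops included, and the job is handed in when it is done.

Besides the shell and the picture viewer there is one more tool, called after ">>>" in YAML: its name, and indented under it one key for each argument. step_arm: Moves the arm, as the interface text tells. Scaled input: -1 to 1 covers 0.5 m each way for a shift and pi/4 rad each way for a turn. Its arguments: {"type":"object","properties":{"targets":{"type":"string"}},"required":["targets"]}

```bash
mkdir -p pics; ls; python3 - <<'E'
from workcell import bot
import cv2,numpy as np
for n in ["scene","top","wrist"]:
    i=bot.camera_info(n); print(n,i)
    im=bot.camera(n); cv2.imwrite(f"pics/{n}0.png",im[:,:,::-1])
print(bot.get_obs(), bot.grip_point_offset)
E
```

```text
pics
scene {'vertical_fov': 45.77844908421671, 'cx': 261.6682671565059, 'cy': 193.3487681076865, 'pose': array([[-0.99885791,  0.03189449, -0.03557556,  0.4704367 ],
       [-0.04736243, -0.75911677,  0.64922918,  0.613844  ],
       [-0.00629917,  0.65017265,  0.75976039,  0.83490871],
       [ 0.        ,  0.        ,  0.        ,  1.        ]])}
top {'vertical_fov': 42.835505217070626, 'cx': 257.9784934008661, 'cy': 191.20428046044492, 'pose': array([[ 0.02919379,  0.98655669, -0.16079059,  0.30496913],
       [-0.99950245,  0.03073308,  0.00709403,  0.00243271],
       [ 0.01194025,  0.16050349,  0.98696305,  1.26487426],
       [ 0.        ,  0.        ,  0.        ,  1.        ]])}
wrist {'vertical_fov': 58.039268843206095, 'cx': 259.8494370814461, 'cy': 188.21097032772275, 'pose': array([[ 0.36541384, -0.89295603, -0.26287308,  0.11602516],
       [ 0.93084397,  0.35008593,  0.10473468,  0.4912123 ],
       [-0.0014953 , -0.28296533,  0.95912897,  0.37241982],
       [ 0.        ,  0.        ,  0.        ,  1.        ]])}
{'clock': 0.15, 'joint_pos': array([1.19702833e+00, 2.41285425e-01, 4.03347581e-03, 1.33521974e+00,
       2.47678212e-05, 1.57084687e+00]), 'joint_vel': array([ 0.00042048, -0.00247817,  0.00387738,  0.00049854, -0.00229166,
       -0.00010133]), 'tau': array([-6.29462784e-05, -3.72635221e+01,  2.52638537e+01,  1.23345145e-02,
       -5.60911360e-05, -2.92968423e-06]), 'eef_pos': array([0.18237782, 0.4650277 , 0.23059467]), 'tool_rot': array([ 1.85822832e-01,  9.82582909e-01, -8.20797740e-04, -1.67786873e-04]), 'ft_force': array([-0.61445151,  0.23014033, -0.155277  ]), 'ft_torque': array([0.01793622, 0.0127689 , 0.04452098]), 'grasp_force': 0.0, 'grip_width': 0.085443626698767} 0.0187
```

View pics/top0.png

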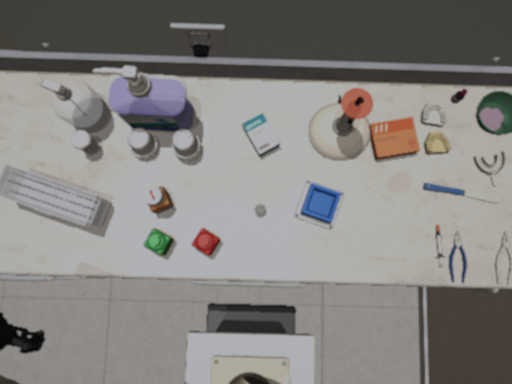

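View pics/scene0.png

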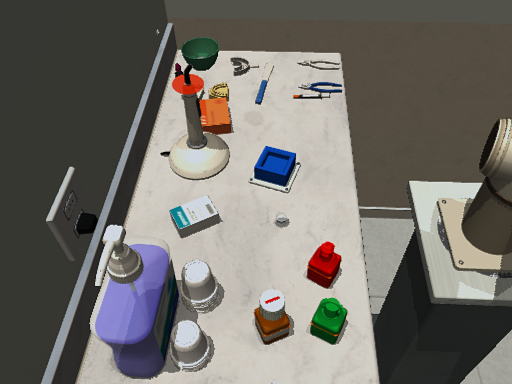

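The top view shows the amber bottle at (157,200), the holder at (320,203), the dish at (260,210), the gauze carton at (262,135), the cups at (141/185,143), and green and red decoys at (159,241) and (206,241). In the scene view the bottle's cap is at (271,303) and the holder at (275,165).

```bash
cat > h.py <<'E'
from workcell import bot
import cv2,numpy as np
def ray(n,uv,info=None):
    i=info or bot.camera_info(n); f=192/np.tan(np.radians(i['vertical_fov'])/2)
    P=i['pose']; d=P[:3,:3]@np.array([(uv[0]-i['cx'])/f,-(uv[1]-i['cy'])/f,-1.]); return P[:3,3],d/np.linalg.norm(d)
def onz(n,uv,z,info=None):
    o,d=ray(n,uv,info); return o+d*(z-o[2])/d[2]
def tri(r1,r2):
    A=np.zeros((3,3));b=np.zeros(3)
    for o,d in (r1,r2):
        M=np.eye(3)-np.outer(d,d);A+=M;b+=M@o
    return np.linalg.solve(A,b)
E
python3 - <<'E'
from h import *
t=cv2.imread('pics/top0.png');s=cv2.imread('pics/scene0.png')
def mk(im,cond,box):
    x0,y0,x1,y1=box;m=np.zeros(im.shape[:2],np.uint8);h=cv2.cvtColor(im,cv2.COLOR_BGR2HSV).astype(int)
    m[y0:y1,x0:x1]=(cond(h[...,0],h[...,1],h[...,2])[y0:y1,x0:x1])*255;return m
blue=lambda h,s,v:(h>100)&(h<130)&(s>150)
white=lambda h,s,v:(s<60)&(v>150)
red=lambda h,s,v:((h<6)|(h>174))&(s>120)&(v>120)
amb=lambda h,s,v:(h>3)&(h<22)&(s>120)
for n,im,hb,bb in(('top',t,(290,170,350,235),(135,178,180,220)),('scene',s,(240,135,310,200),(245,280,300,350))):
    m=mk(im,blue,hb);c=max(cv2.findContours(m,0,2)[0],key=cv2.contourArea)
    print(n,'blue',cv2.minAreaRect(c),cv2.approxPolyDP(c,3,True).reshape(-1,2).tolist())
    for k,f in(('red',red),('amb',amb)):
        y,x=np.nonzero(mk(im,f,bb)); print(k,len(x),x.mean(),y.mean(),x.min(),x.max(),y.min(),y.max())
a=cv2.resize(t[165:240,285:355],None,fx=5,fy=5,interpolation=2);b=cv2.resize(t[175:225,130:190],None,fx=6,fy=6,interpolation=2)
c=cv2.resize(s[275:355,240:310],None,fx=4,fy=4,interpolation=2);d=cv2.resize(s[135:205,235:315],None,fx=4,fy=4,interpolation=2)
M=np.zeros((720,740,3),np.uint8)
for q,(y,x) in((a,(0,0)),(b,(0,360)),(c,(380,0)),(d,(380,360))): M[y:y+q.shape[0],x:x+q.shape[1]]=q[:720-y,:740-x]
cv2.imwrite('pics/m1.png',M[:600])
E
```

```text
top blue ((320.44647216796875, 203.15457153320312), (29.07649803161621, 30.094175338745117), 19.09349250793457) [[312, 185], [302, 212], [329, 221], [338, 194]]<stdin>:14: RuntimeWarning: Mean of empty slice.
  ret = ret.dtype.type(ret / rcount)
Traceback (most recent call last):
ValueError: zero-size array to reduction operation minimum which has no identity
```

```bash
python3 - <<'E'
from h import *
for uv in((320.4,203.2),): print('holder',onz('top',uv,.045), 'foot',onz('scene',(275,165),.045))
c=np.array([[312,185],[302,212],[329,221],[338,194]]);p=np.array([onz('top',u,.045)[:2] for u in c]);print(p.round(4).tolist(),np.degrees(np.arctan2(*(np.roll(p,-1,0)-p).T[::-1])))
print('cap',onz('top',(154.5,197),.121),onz('scene',(272,299),.121))
for k,uv,z in(('dish',(260,210),.013),('green',(158,240),.1),('red',(206,240),.1),('cup',(185,143),.09),('gauze',(262,135),.036)):print(k,onz('top',uv,z)[:2])
s=cv2.imread('pics/scene0.png');t=cv2.imread('pics/top0.png')
M=np.zeros((600,720,3),np.uint8)
M[:400,:350]=cv2.resize(s[275:355,240:310],(350,400),interpolation=2);M[:300,360:720]=cv2.resize(t[175:225,130:190],(360,300),interpolation=2)
cv2.imwrite('pics/m1.png',M)
E
```

```text
holder [ 0.47799999 -0.16440126  0.045     ] foot [ 0.47952987 -0.15248376  0.045     ]
[[0.5239, -0.1427], [0.4543, -0.1183], [0.4337, -0.1864], [0.5028, -0.2087]] [ 160.72809594 -106.858835    -17.92523754   72.33036169]
cap [0.469892   0.23762781 0.121     ] [0.47472587 0.24241359 0.121     ]
dish [ 0.4600584  -0.01320129]
green [0.37040636 0.22719845]
red [0.37380345 0.11376703]
cup [0.61119857 0.17747063]
gauze [ 0.65305039 -0.01251134]
```

View pics/m1.png

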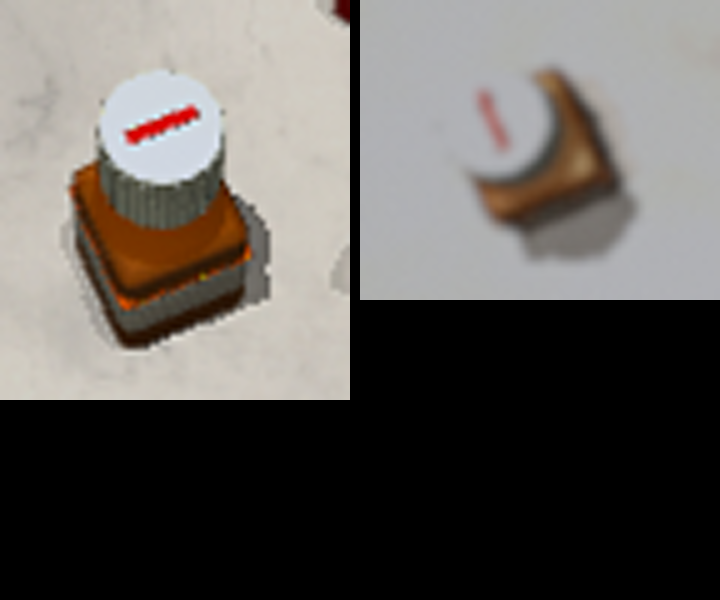

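The crops show the cap's red mark at about 22° in the world (mod 90), and the holder at about -18°. I'll go above the bottle for a wrist view.

>>> step_arm:
  targets: "1 0.56 -0.45 0.06 0 0 0;1 0.56 -0.45 0.06 0 0 0;1 0.56 -0.45 0.06 0 0 0;1 0.56 -0.45 0.06 0 0 0;1 0.56 -0.45 0.06 0 0 0;1 0.56 -0.45 0.06 0 0 0;1 0.56 -0.45 0.06 0 0 0;1 0.56 -0.45 0.06 0 0 0;1 0.56 -0.45 0.06 0 0 0;1 0.56 -0.45 0.06 0 0 0"

```text
clock: 0.98
eef_pos: [0.4664, 0.2371, 0.2611]
tool_rot: [0.189, 0.982, -0.0, 0.001]
ft_force: [-0.3, 0.1, -0.0]
grip_width: 0.0854
grasp_force: 0.0
```

```bash
python3 - <<'E'
from h import *
o=bot.get_obs();print(o['clock'],o['joint_pos'].round(3),o['eef_pos'],o['tool_rot'].round(4))
i=bot.camera_info('wrist');np.save('w1.npy',i['pose']);im=bot.camera('wrist');cv2.imwrite('pics/w1.png',im[:,:,::-1])
E
```

```text
0.9833 [ 0.471  0.276  0.129  1.423 -0.002  0.852] [0.46635327 0.23706133 0.26109462] [ 1.891e-01  9.820e-01 -4.000e-04  1.000e-03]
```

View pics/w1.png

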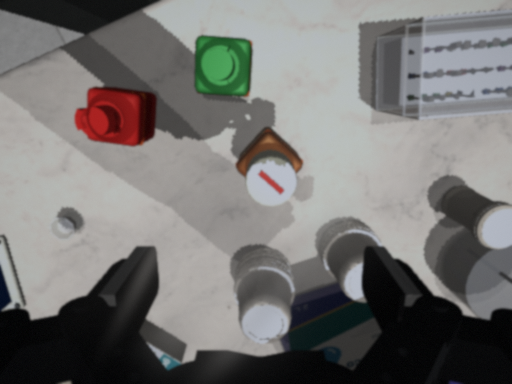

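The wrist view shows the cap's circle at about (271,182) with its red mark running from (260,171) to (283,193). The cups (268,320; 355,275) are beyond it and the green decoy is at (222,65).

```bash
cat >> h.py <<'E'
def cap(im,box,info,z,n='wrist'):
    """cap top centre from the white ellipse, mark angle from red blob, both cast onto plane z"""
    x0,y0,x1,y1=box;h=cv2.cvtColor(im,cv2.COLOR_BGR2HSV).astype(int)[y0:y1,x0:x1];H,S,V=h[...,0],h[...,1],h[...,2]
    r=((H<10)|(H>170))&(S>120)&(V>130); w=((S<50)&(V>185))|r
    w=cv2.morphologyEx(w.astype(np.uint8),cv2.MORPH_OPEN,np.ones((5,5)))
    c=max(cv2.findContours(w,0,2)[0],key=cv2.contourArea);(u,v),ax,_=cv2.fitEllipse(c)
    pts=np.array([onz(n,q+np.array([x0,y0]),z,info)[:2] for q in np.argwhere(r)[:,::-1]])
    l=cv2.fitLine(pts.astype(np.float32),2,0,0.01,0.01).ravel()
    return onz(n,(u+x0,v+y0),z,info),ax,np.degrees(np.arctan2(l[1],l[0])),pts.mean(0),len(pts)
def rect(c,n,z,info):
    p=np.array([onz(n,u,z,info)[:2] for u in c.reshape(-1,2)]);r=cv2.minAreaRect((p*1000).astype(np.float32));return r
E
python3 - <<'E'
from h import *
i=bot.camera_info('wrist');i['pose']=np.load('w1.npy');im=cv2.imread('pics/w1.png')
print(cap(im,(238,145,305,212),i,.121))
# dish, gripper & holder later
E
```

```text
(array([0.47675513, 0.2430394 , 0.121     ]), (40.453338623046875, 47.23674011230469), np.float32(25.930925), array([0.47579528, 0.24316157]), 113)
```

>>> step_arm:
  targets: "1 0.02 0.008 -0.1 0 0 0;1 0.02 0.008 -0.2 0 0 0;1 0.02 0.008 -0.2 0 0 0;1 0.02 0.008 -0.2 0 0 0;1 0.02 0.008 -0.2 0 0 0"

```text
clock: 1.45
eef_pos: [0.4709, 0.2448, 0.1604]
tool_rot: [0.185, 0.983, -0.001, -0.001]
ft_force: [0.9, 0.5, 0.4]
grip_width: 0.0855
grasp_force: 0.0
```

```bash
python3 - <<'E'
from h import *
o=bot.get_obs();print(o['clock'],o['joint_pos'].round(3),o['eef_pos'],o['tool_rot'].round(4))
i=bot.camera_info('wrist');np.save('w2.npy',i['pose']);im=bot.camera('wrist');cv2.imwrite('pics/w2.png',im[:,:,::-1])
print(bot.get_obs()['eef_pos'])
E
```

```text
1.45 [ 0.479  0.344 -0.041  1.189  0.     0.852] [0.47094156 0.24478958 0.16044649] [ 0.1851  0.9827 -0.001  -0.0014]
[0.47231855 0.2453464  0.16218127]
```

View pics/w2.png

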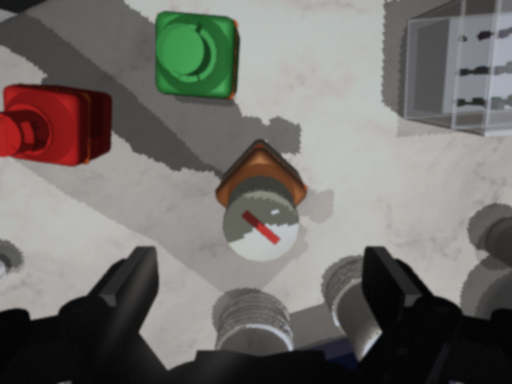

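The cap top, half in shadow, is centred near (261,226) with its mark from (244,213) to (278,242). I'll cast the mark centre.

```bash
python3 - <<'E'
from h import *
i=bot.camera_info('wrist');i['pose']=np.load('w2.npy');im=cv2.imread('pics/w2.png')
print(cap(im,(215,180,305,268),i,.121)[2:], onz('wrist',(261,226),.121,i),onz('wrist',(223,226),.121,i),onz('wrist',(299,226),.121,i))
E
```

```text
(np.float32(20.422365), array([0.48023105, 0.24564299]), 171) [0.47517526 0.24373708 0.121     ] [0.46737935 0.22374626 0.121     ] [0.48296752 0.26371851 0.121     ]
```

```bash
sed -i 's/(V>130); w/(V>60); w/' h.py; python3 - <<'E'
from h import *
for w,b in((1,(245,160,297,204)),(2,(230,200,295,255))):
    i=bot.camera_info('wrist');i['pose']=np.load(f'w{w}.npy');im=cv2.imread(f'pics/w{w}.png')
    print(cap(im,b,i,.121)[2:])
i=bot.camera_info('scene');s=cv2.imread('pics/scene0.png')
print(cap(s,(262,292,283,308),i,.121,'scene')[2:])
E
```

```text
(np.float32(25.930925), array([0.47579528, 0.24316157]), 113)
(np.float32(25.990654), array([0.47564286, 0.24319072]), 296)
(np.float32(25.57475), array([0.47516801, 0.24324945]), 39)
```

>>> step_arm:
  targets: "1 0.006 -0.002 -0.07 0 0 0;1 0.006 -0.002 -0.15 0 0 0;1 0.006 -0.002 -0.15 0 0 0;1 0.006 -0.002 -0.15 0 0 0;-1 0.006 -0.002 -0.15 0 0 0;-1 0.006 -0.002 -0.15 0 0 0;-1 0.006 -0.002 -0.15 0 0 0;-1 0.006 -0.002 -0.15 0 0 0;-1 0.006 -0.002 -0.15 0 0 0"

```text
clock: 2.25
eef_pos: [0.4769, 0.2437, 0.0885]
tool_rot: [0.186, 0.983, 0.001, 0.002]
ft_force: [-0.4, -2.2, 5.5]
grip_width: 0.0422
grasp_force: 59.7
```

>>> step_arm:
  targets: "-1 0 0 0.06 0 0 0;-1 0 0 0.12 0 0 0;-1 0 0 0.18 0 0 0;-1 0 0 0.22 0 0 0;-1 0 0 0.22 0 0 0"

```text
clock: 2.67
eef_pos: [0.4783, 0.2448, 0.2018]
tool_rot: [0.186, 0.983, 0.003, 0.004]
ft_force: [0.7, -0.1, -0.8]
grip_width: 0.0422
grasp_force: 61.6
```

```bash
python3 - <<'E'
from h import *
o=bot.get_obs();print(o['clock'],o['eef_pos'],o['tool_rot'].round(4),o['ft_force'],o['grip_width'],o['grasp_force'])
t=cv2.imread('pics/top0.png');s=cv2.imread('pics/scene0.png')
cv2.imwrite('pics/m2.png',np.hstack([cv2.resize(t[170:240,285:355],(400,400),interpolation=2),cv2.resize(s[137:197,245:305],(400,400),interpolation=2)]))
E
```

```text
2.6667 [0.47825979 0.24483281 0.20179211] [0.1859 0.9826 0.0031 0.0039] [ 0.66937    -0.11102746 -0.82566911] 0.04220287061743115 61.63974041934125
```

View pics/m2.png

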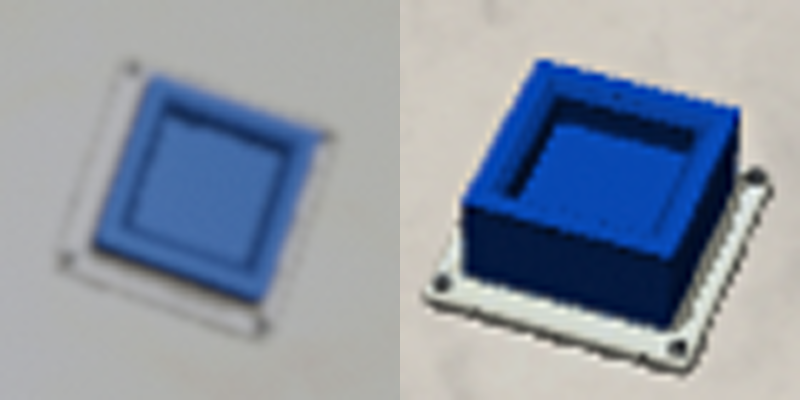

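The top-face corners of the holder are clear in both views: left (152,73),(323,133),(263,300),(93,245), right (540,60),(740,108),(672,262),(462,200).

```bash
python3 - <<'E'
from h import *
T=np.array([(152,73),(323,133),(263,300),(93,245)])/5.714+[285,170]-.4
S=np.array([(140,60),(340,108),(272,262),(62,200)])/6.667+[245,137]-.4
for n,C in(('top',T),('scene',S)):
    p=np.array([onz(n,u,.048)[:2] for u in C]);e=np.roll(p,-1,0)-p
    print(n,p.mean(0),np.linalg.norm(e,axis=1),np.degrees(np.arctan2(e[:,1],e[:,0]))%90)
E
```

```text
top [ 0.47970748 -0.16539434] [0.07975102 0.07920164 0.07787178 0.08133624] [72.07209354 70.73507537 73.65872327 72.11511194]
scene [ 0.47970609 -0.16665227] [0.07826365 0.08212239 0.08060216 0.07802753] [73.1996021  72.96705259 70.25797755 71.31532567]
```

>>> step_arm:
  targets: "-1 0 -0.08 0 0 0 -0.15;-1 0 -0.16 0 0 0 -0.3;-1 0 -0.24 0 0 0 -0.45;-1 0 -0.32 0 0 0 -0.6;-1 0 -0.4 0 0 0 -0.75;-1 0 -0.46 0 0 0 -0.9;-1 0 -0.5 0 0 0 -0.98;-1 0 -0.5 0 0 0 -0.98;-1 0 -0.5 0 0 0 -0.98"

```text
clock: 3.42
eef_pos: [0.4748, -0.0075, 0.1953]
tool_rot: [0.542, 0.84, -0.0, -0.001]
ft_force: [0.1, 0.2, -1.5]
grip_width: 0.0419
grasp_force: 61.7
```

```bash
python3 - <<'E'
from h import *
o=bot.get_obs();print(o['clock'],o['eef_pos'],o['tool_rot'].round(4),o['ft_force'],o['joint_pos'].round(3))
i=bot.camera_info('wrist');np.save('w3.npy',i['pose']);im=bot.camera('wrist')[:,:,::-1];cv2.imwrite('pics/w3.png',im)
s=bot.camera('scene')[:,:,::-1];cv2.imwrite('pics/s3.png',s);t=bot.camera('top')[:,:,::-1];cv2.imwrite('pics/t3.png',t)
print(bot.get_obs()['eef_pos'])
cv2.imwrite('pics/m3.png',np.hstack([cv2.resize(im,(400,300)),cv2.resize(s[110:290,180:420],(400,300))]))
E
```

```text
3.4167 [ 0.47478145 -0.00748958  0.19526791] [ 5.420e-01  8.404e-01 -3.000e-04 -1.000e-03] [ 0.12650211  0.21692776 -1.5354033 ] [-1.600e-02  2.120e-01 -1.270e-01  1.233e+00  1.000e-03  1.130e+00]
[ 0.47521689 -0.00572361  0.1956966 ]
```

View pics/m3.png

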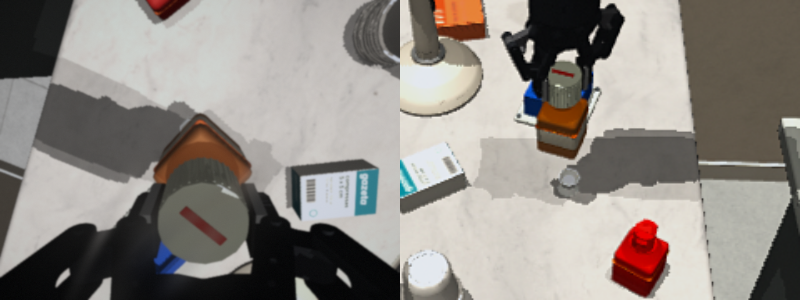

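The bottle hangs upright from the cap. The mark is at full-size wrist pixel (260,289), so I'll measure its offset and angle relative to the tool.

```bash
python3 - <<'E'
from h import *
i=bot.camera_info('wrist');i['pose']=np.load('w3.npy');im=cv2.imread('pics/w3.png')
z=.1955+.0325
print('wrist',cap(im,(225,255,300,325),i,z)[2:])
i=bot.camera_info('scene');s=cv2.imread('pics/s3.png')
print('scene',cap(s,(268,145,290,162),i,z,'scene')[2:])
q=[.542,.8404];print('tool y deg',np.degrees(2*np.arctan2(q[1],q[0]))-90)
E
```

```text
wrist (np.float32(-17.8439), array([ 0.47339958, -0.00563378]), 580)Traceback (most recent call last):
  File "<stdin>", line 6, in <module>
  File "h.py", line 18, in cap
    c=max(cv2.findContours(w,0,2)[0],key=cv2.contourArea);(u,v),ax,_=cv2.fitEllipse(c)
ValueError: max() iterable argument is empty
```

>>> step_arm:
  targets: "-1 0.012 -0.08 0 0 0 0;-1 0.012 -0.16 0 0 0 0;-1 0.012 -0.23 0 0 0 0;-1 0.012 -0.29 0 0 0 0;-1 0.012 -0.32 0 0 0 0;-1 0.012 -0.32 0 -0 0 0;-1 0.012 -0.32 0 0 0 0;-1 0.012 -0.32 -0.04 0 0 0;-1 0.012 -0.32 -0.06 0 0 0;-1 0.012 -0.32 -0.06 0 0 0"

```text
clock: 4.4
eef_pos: [0.4797, -0.1642, 0.1636]
tool_rot: [0.54, 0.842, -0.001, -0.003]
ft_force: [0.2, 0.6, -1.9]
grip_width: 0.0426
grasp_force: 61.8
```

```bash
python3 - <<'E'
from h import *
o=bot.get_obs();print(o['clock'],o['eef_pos'],o['tool_rot'].round(4),o['ft_force'])
z=o['eef_pos'][2]+.0325
i=bot.camera_info('wrist');np.save('w4.npy',i['pose']);im=bot.camera('wrist')[:,:,::-1];cv2.imwrite('pics/w4.png',im)
s=bot.camera('scene')[:,:,::-1];cv2.imwrite('pics/s4.png',s);
print(bot.get_obs()['eef_pos'])
print(cap(im.copy(),(225,255,300,325),i,z)[2:])
cv2.imwrite('pics/m4.png',np.hstack([cv2.resize(im,(400,300)),cv2.resize(s[110:200,220:340],(400,300))]))
E
```

```text
4.4 [ 0.47969655 -0.16416734  0.16357543] [ 5.400e-01  8.417e-01 -5.000e-04 -3.000e-03] [ 0.19913392  0.59314254 -1.89155603]
[ 0.48118361 -0.16510908  0.16587452]
(np.float32(-17.32384), array([ 0.47832105, -0.1624592 ]), 571)
```

View pics/m4.png

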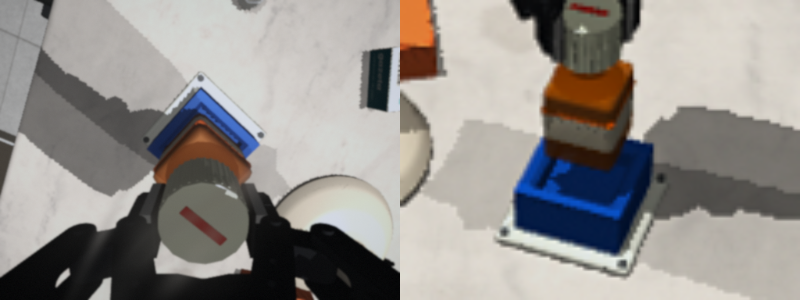

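Aligned over the pocket, with the bottle upright. Descending, with a 2 mm shift in -y.

>>> step_arm:
  targets: "-1 0 -0.004 -0.02 0 0 0;-1 0 -0.004 -0.04 0 0 0;-1 0 -0.004 -0.055 0 0 0;-1 0 -0.004 -0.065 0 0 0;-1 0 -0.004 -0.07 0 0 0;-1 0 -0.004 -0.075 0 0 0;-1 0 -0.004 -0.075 0 0 0"

```text
clock: 5.08
eef_pos: [0.4813, -0.1685, 0.1283]
tool_rot: [0.541, 0.841, -0.0, -0.0]
ft_force: [-0.2, 0.0, -2.7]
grip_width: 0.0425
grasp_force: 61.8
```

>>> step_arm:
  targets: "-1 0 0 -0.008 0 0 0;-1 0 0 -0.014 0 0 0;-1 0 0 -0.018 0 0 0;-1 0 0 -0.021 0 0 0;-1 0 0 -0.021 0 0 0;-1 0 0 -0.021 0 0 0"

```text
clock: 5.58
eef_pos: [0.4817, -0.1689, 0.1191]
tool_rot: [0.541, 0.841, -0.0, 0.001]
ft_force: [-1.5, -0.6, 3.4]
grip_width: 0.0422
grasp_force: 62.3
```

>>> step_arm:
  targets: "-1 0 0 0 0 0 0;-1 0 0 0 0 0 0;-1 0 0 -0.004 0 0 0;-1 0 0 -0.008 0 0 0;-1 0 0 -0.012 0 0 0;-1 0 0 -0.014 0 0 0;-1 0 0 -0.014 0 0 0;-1 0 0 -0.014 0 0 0"

```text
clock: 6.25
eef_pos: [0.4821, -0.1692, 0.1128]
tool_rot: [0.541, 0.841, -0.0, 0.001]
ft_force: [-3.8, -2.1, 10.9]
grip_width: 0.0422
grasp_force: 62.7
```

>>> step_arm:
  targets: "-1 0 0 0 0 0 0.14;-1 0 0.001 0 0 0 0.28;-1 0 0.001 0 0 0 0.42;-1 0 0.001 0 0 0 0.56;-1 0 0.002 0 0 0 0.7;-1 0 0.002 0 0 0 0.84;-1 0 0.002 0 0 0 0.98"

```text
clock: 6.83
eef_pos: [0.4826, -0.1677, 0.113]
tool_rot: [0.183, 0.983, -0.0, 0.002]
ft_force: [-2.5, -0.5, 10.0]
grip_width: 0.0424
grasp_force: 62.7
```

>>> step_arm:
  targets: "-1 0 0 0 0 0 0.14;-1 0 0.001 0 0 0 0.28;-1 0 0.001 0 0 0 0.42;-1 0 0.001 0 0 0 0.56;-1 0 0.001 0 0 0 0.66;-1 0 0.001 0 0 0 0.66;-1 0 0.001 0 0 0 0.66"

```text
clock: 7.42
eef_pos: [0.4825, -0.1676, 0.113]
tool_rot: [-0.072, 0.997, -0.001, 0.001]
ft_force: [-2.9, -1.8, 9.9]
grip_width: 0.042
grasp_force: 62.6
```

```bash
python3 - <<'E'
from h import *
o=bot.get_obs();print(o['clock'],o['eef_pos'],o['tool_rot'].round(4),o['ft_force'],o['joint_pos'].round(2))
q=o['tool_rot'];print('tool y',np.degrees(2*np.arctan2(q[1],q[0]))-90)
z=o['eef_pos'][2]+.0325
i=bot.camera_info('wrist');im=bot.camera('wrist')[:,:,::-1];cv2.imwrite('pics/w5.png',im)
print(cap(im.copy(),(225,255,300,325),i,z)[2:])
s=bot.camera('scene')[:,:,::-1];cv2.imwrite('pics/s5.png',s)
cv2.imwrite('pics/m5.png',np.hstack([cv2.resize(im,(400,300)),cv2.resize(s[110:200,220:340],(400,300))]))
E
```

```text
7.4167 [ 0.48252653 -0.16758409  0.11301025] [-7.230e-02  9.974e-01 -8.000e-04  1.400e-03] [-2.89560203 -1.77343453  9.88471585] [-0.33  0.34 -0.18  1.05 -0.   -0.48]
tool y 98.28992099294123
(np.float32(56.173668), array([ 0.48014749, -0.16964621]), 532)
```

View pics/m5.png

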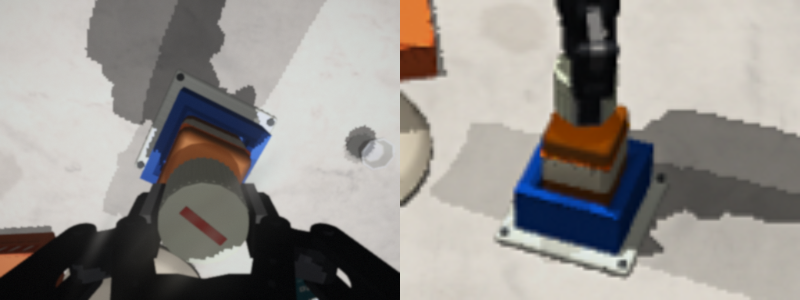

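The cap has turned about 74° and the bottle is still seated square. I'll lift straight up.

>>> step_arm:
  targets: "-1 0 0 0.01 0 0 0;-1 0 0 0.02 0 0 0;-1 0 0 0.035 0 0 0;-1 0 0 0.055 0 0 0;-1 0 0 0.08 0 0 0;-1 0 0 0.105 0 0 0;-1 0 0 0.13 0 0 0;-1 0 0 0.146 0 0 0;-1 0 0 0.146 0 0 0;-1 0 0 0.146 0 0 0"

```text
clock: 8.35
eef_pos: [0.4819, -0.167, 0.1846]
tool_rot: [-0.072, 0.997, -0.0, 0.0]
ft_force: [0.1, 0.1, -0.2]
grip_width: 0.0421
grasp_force: 61.9
```

>>> step_arm:
  targets: "-1 0 0 0 0 0 0;-1 0 0 0 0 0 0;-1 0 0 0 0 0 0;-1 0 0 0 0 0 0"

```text
clock: 8.68
eef_pos: [0.4812, -0.1669, 0.1837]
tool_rot: [-0.072, 0.997, 0.0, -0.001]
ft_force: [-0.2, -1.0, -0.9]
grip_width: 0.0425
grasp_force: 61.9
```

```bash
python3 - <<'E'
from h import *
o=bot.get_obs();print(o['clock'],o['eef_pos'],o['ft_force'],np.abs(o['joint_vel']).max())
im=bot.camera('wrist')[:,:,::-1];s=bot.camera('scene')[:,:,::-1]
cv2.imwrite('pics/m6.png',np.hstack([cv2.resize(im,(400,300)),cv2.resize(s[80:200,200:360],(400,300))]))
E
```

```text
8.6833 [ 0.48122159 -0.16690118  0.18365323] [-0.16778571 -0.97793513 -0.88497609] 0.0021368310043399998
```

View pics/m6.png

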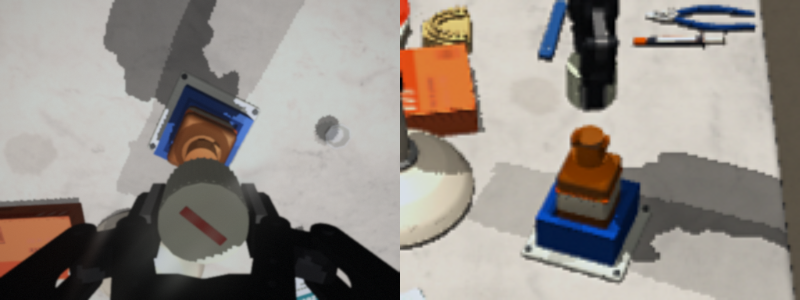

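The cap is off and held level above the open bottle, which is still seated.

```bash
python3 -c "
from workcell import bot
print(bot.job_done())"
```

```text
the job is handed in; nothing more can be done
None
```

I seated the amber bottle in the holder, pressed and twisted the cap about 74° until it came free, and handed the job in with the gripper holding it level about 5 cm above the open bottle; no verdict came back.

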